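# Push the photometer and tip box lids shut

## Robot

A 6-joint arm with a two-finger parallel gripper is mounted at the origin on a cart in front of the work surface, level with it; the furniture and walls round the work are solid. World frame = base frame: x ahead of the robot, y to its left, z up, the work surface at z = 0. Lengths are in mm, angles in degrees, forces in N, time in s.
With the tool pointing down it reaches from about 350 to 850 mm from the base axis. Payload 8.1 kg.
Tool frame: the origin (TCP) lies midway between the tips of the shut fingers; the grasp point (between the pads) lies 19 mm behind it; z points along the fingers, y is the line along which they close (so a half turn about z gives the same grasp; the last joint's range is limited). The gripper opens to 85 mm and grips with 20 to 120 N. Pads are 22 mm wide; open, the fingers measure 114 mm over their backs; the gripper's body (76 mm by 85 mm) begins 54 mm behind the grasp point. The pads swing forward as they close: fully open they stand 13 mm farther back than shut.
Start: joints at [71.654, 7.471, 85.268, -0, 87.261, -4.893], TCP at [139.567, 583.546, 231.292] pointing down, gripper open.
Joint ranges: [-169.43, 169.43], [-51.17, 129.36], [1.28, 143.12], [-76.62, 256.62], [0, 156.53], [-152.29, 152.29]. Speed limits (degrees/s): [136.94, 136.94, 159.86, 180, 180, 180].

## Interface

Orientations are given as [roll, pitch, yaw] about the fixed x, y, z axes, in that order (R = Rz(yaw) Ry(pitch) Rx(roll)).
In Python, from bench import r gives the robot as it stands.
- The arm moves only by the tool step_arm, never from a script. Its arguments are lists of equal length, an entry for each row: "delta_pos": the shift along the world's x, y, z in units of 200 mm (1.0 is 200 mm), a list of three; "spin": the turn about the world's z in units of 180 degrees (1.0 is 180 degrees). In form: {"delta_pos": [[dx, dy, dz], ...], "spin": [spin, ...]}. A call has 1 to 8 rows; each row shifts and turns the commanded pose from where the row before left it; what a row does not reach is not made up. A row lasts 1/8 s, in which the tool goes at most 62.5 mm and 10.7 degrees, less where a joint would pass 70% of its speed; a pose out of reach is approached as far as the arm can. A call with a number of a shift or a turn outside -1 to 1 is refused whole. A call with a gripper value outside its range is refused whole. "gripper" is the opening, from -1 (shut) to 1 (fully open), set as the call begins (left out, the last holds). The fingers move at their own pace and stop on an object; "squeeze" is the grip in N (left out, the last holds). Time passes only in rows, so rows that do not move let the fingers close. It gives the time, the measured TCP pose, the force, the opening and the grip force at its end, in the units of the state.
- r.sense(): the state, without advancing time (a new reading comes with each control period).
- r.snapshot(name): name is "side" or "top"; returns a dict with "pixels" (384x512x3 uint8, blue, green, red), "fx", "fy", "cx", "cy" (pixels), "camera_from_world" (4x4, takes a point from world to camera coordinates). Camera axes: x right, y up, looking along -z (the intrinsics and any distortion apply to the point x, -y, -z); pixel columns grow to the right and rows downward; lengths in mm; the calibration is good to about 2 mm. A picture is of the moment at which its call begins. There is no depth.
- r.hand_in(): hands the job in; it is judged then, once.
The state is a dict: "time": time; "joint_pos": joint angles; "qd": joint speeds; "joint_efforts": joint torques, N m; "tool_pos": TCP position; "tcp_rot": TCP orientation; "ft_force": force on the tool from outside, world axes, zero at the start; "wrist_torque": the same for the moment, N m; "finger_gap": finger opening in mm; "grip_force": force on a finger pad.
Only numpy, scipy, OpenCV 4.12 (cv2) and the standard library are available. Lean on these libraries where they do the work, as an engineer would, in place of code of your own. Each camera call takes 0.05 s, during which the arm holds its last target. There are 200 camera calls.

## Task

Two lids have been left open on the bench: the photometer's cell lid and the clear lid of the pipette tip box. Push both of them fully shut with the fingers, in either order, so that nothing gets in, and leave them closed. Leave the tip box standing where it is, neither lifted nor shoved about, and do not disturb the bottle, vial, cap and timer nearby.

Things in the scene. Friction and masses are not known exactly. Their poses are not given: they have to be found in the camera images.
- photometer: Grey bench photometer, fixed to the worktop, 291 (x) x 261 (y) x 116 mm high, with a display and keys on its sloping front and a knob on its right rear top. Origin: centre of its underside; x points to its back, y to its left, z up; the yaw varies, and it may stand left or right of the tip box. Its flat top deck lies 98 mm up. The knob, at (50, -80) mm, rises to 115 mm.
- photometer_hinge (a point): Middle of the hinge line of the photometer's cell lid, fixed to the photometer at (120, 37.5, 103.5) mm from its origin; the hinge line runs along the photometer's y. Axes as the photometer's.
- photometer_cell_lid (a joint): Angle of the photometer's cell lid, rad: 0 flush shut, 1.745 its stop when open (1.571 is straight up). Hinged at its far (+x) edge, it shuts toward the photometer's front. Stiff hinge (0.12 N m of friction): the lid stays wherever it is left and must be pushed all the way down.
- cell_lid_edge (a point): Middle of the free edge of the photometer's cell lid, on its outer face (the upper one when shut), 111.5 mm from the hinge line; moves with the lid. The lid is a flat grey plate 133 mm wide (y), 10 mm thick; its outer face lies in a plane through the hinge line. A thin lip 35 mm wide reaches 9 mm further.
- tip_box: Pipette tip box, standing loose on the plinth, about 0.6 kg: a blue tray 82 (x) x 120 (y) x 46 mm high, full of tips, with a hinged clear lid. Origin: centre of its underside; x points to its back (the hinge side), y to its left, z up; the position varies, and the yaw widely: its hinge side may face away from the robot, or nearly to the left or right.
- tip_box_hinge (a point): Middle of the hinge line of the tip box's lid, fixed to the tray at (43.8, 0, 47) mm from its origin; the hinge line runs along the box's y. Axes as the box's.
- tip_box_lid (a joint): Angle of the tip box's lid, rad: 0 shut, 1.83 its stop when open. Hinged at the back. Snug hinge (0.03 N m of friction): the light lid stays wherever it is left and must be pushed all the way down. Open at its stop, it leans back behind the tray, its upper edge about 119 mm above the box's underside and 55 mm behind the hinge.
- tip_lid_edge (a point): Middle of the front top edge of the tip box's lid, on its outer face: 83.6 mm forward of and 33.6 mm above the hinge line when shut; moves with the lid. The lid is a clear plastic hood 82 x 120 x 34 mm with 2 mm walls; its flat top is 80.6 mm above the box's underside when shut.
- cal_bottle: Bystander: white bottle with a green cap, 45 mm across, 83 mm high, standing on the plinth off the tip box's right end (-y). Origin: centre of its underside.
- vial: Bystander: small glass vial with a white cap, 23 mm across, 52 mm high, standing on the plinth in front (-x) of the tip box. Origin: centre of its underside.
- blue_cap: Bystander: blue bottle cap, 35 mm across, 12 mm high, lying at the back of the worktop. Origin: centre of its underside.
- timer: Bystander: white bench timer, 54 x 66 x 22 mm, lying on the left of the worktop. Origin: centre of its underside.
- plinth: Fixed grey slab, 170 (x) x 215 (y) mm, on which the tip box stands; its flat top is 10 to 40 mm above the worktop, differing each time, and 60 mm above its origin. Seen along its axes the slab's centre is at (-25, -32.5) mm from its origin.

How it is judged (in metres and radians):
At the end, for the whole second after the job is handed in: Both lids are shut to within 0.035 rad (2 degrees, some 4 mm at the free edge) and the tip box stands at rest, level on the plinth within 25 mm of where it began (value of joint each of photometer_cell_lid, tip_box_lid below 0.035 rad and distance of tip_box from where it was at the start of the episode below 0.025 m and angle between tip_box's own z axis and vertical below 0.03 rad and linear speed of tip_box below 0.01 m/s and z of tip_box in the frame of plinth below 0.064 m); the robot touches nothing.
It fails at once if the bottle, vial, cap or timer is shifted by more than 30 mm or lifted (distance of any of cal_bottle, vial, blue_cap, timer from where it was at the start of the episode above 0.03 m).
It fails at once if the tip box is shoved more than 25 mm from its place (distance of tip_box from where it was at the start of the episode above 0.025 m).
It fails at once if the tip box is lifted more than 12 mm off the plinth or tipped by more than 15 degrees (z of tip_box in the frame of plinth above 0.072 m or angle between tip_box's own z axis and vertical above 0.26 rad).
It fails at once if the arm or the gripper's body, not the fingers, pushes the photometer or the tip box (contact force between the arm and photometer above 3 N or contact force between the arm and tip_box above 3 N).
It also fails if it takes over 54 s, if anything falls off the work surface, if the arm or the gripper's body presses on something with over 40 N, if the wrist force passes 120 N, or if a joint passes its speed limit or range.

## Working session

There is one attempt and no reset: what is moved stays moved. The work goes in short steps, Python scripts to look and compute and a tool call to move; the robot and the scene stay as the last step left them, time stands still between calls to the robot, and variables do not carry over. Pictures are saved under pics/ and viewed, at most 10 in all, crops included, and the job is handed in when it is done.

Besides the shell and the picture viewer there is one more tool, called after "Call:" in YAML: its name, and indented under it one key for each argument. step_arm: Moves the arm, as the interface text tells. Shifts and turns lie within -1 to 1; 1 stands for 200 mm of shift or 180 degrees of turn. Its arguments: {"type":"object","properties":{"delta_pos":{"type":"array","items":{"type":"array","items":{"type":"number","minimum":-1,"maximum":1}}},"spin":{"type":"array","items":{"type":"number","minimum":-1,"maximum":1}},"gripper":{"type":"number"},"squeeze":{"type":"number"}},"required":["delta_pos","spin"]}

```bash
ls; mkdir -p pics; python3 - <<'E'
from bench import r
import cv2,numpy as np,pickle
d={}
for n in("side","top"):
    s=r.snapshot(n); d[n]=s; cv2.imwrite(f"pics/{n}0.png",cv2.resize(np.asarray(s["pixels"]),(800,600)))
    print(n,s["fx"],s["fy"],s["cx"],s["cy"],np.round(s["camera_from_world"],3).tolist(),[k for k in s])
pickle.dump(d,open("s0.pkl","wb"))
print(r.sense())
E
```

```text
pics
side 357.8949582822968 357.8949582822968 257.49582999540814 194.46302963508876 [[-0.988, -0.152, 0.001, 591.096], [0.074, -0.475, 0.877, -91.637], [-0.132, 0.867, 0.48, -1067.331], [0.0, 0.0, 0.0, 1.0]] ['pixels', 'fx', 'fy', 'cx', 'cy', 'camera_from_world']
top 390.8597560019655 390.8597560019655 254.10409913011276 198.6382196407833 [[0.02, -1.0, 0.01, 5.201], [0.998, 0.02, 0.052, -577.132], [-0.052, 0.009, 0.999, -1490.846], [0.0, 0.0, 0.0, 1.0]] ['pixels', 'fx', 'fy', 'cx', 'cy', 'camera_from_world']
{'time': 0.1, 'joint_pos': array([ 7.16525278e+01,  7.51161332e+00,  8.53253700e+01, -1.69278483e-03,
        8.72623903e+01, -4.89280906e+00]), 'qd': array([-0.04628344,  0.01011265, -0.18280433,  0.09032024,  0.05174885,
        0.07775276]), 'joint_efforts': array([ 1.03530463e-03, -5.70931292e+01, -5.01954854e+01, -1.11540021e-04,
        7.69588631e-03, -3.98461339e-05]), 'tool_pos': array([139.42780956, 583.04154958, 230.31833245]), 'tcp_rot': array([-1.79900844e+02, -6.79120860e-03,  1.66545413e+02]), 'ft_force': array([-1.12262806, -0.11304393,  0.09406639]), 'wrist_torque': array([-0.07456887,  0.05633483, -0.01726898]), 'grip_force': 0.0, 'finger_gap': 85.40827290520485}
```

View pics/side0.png

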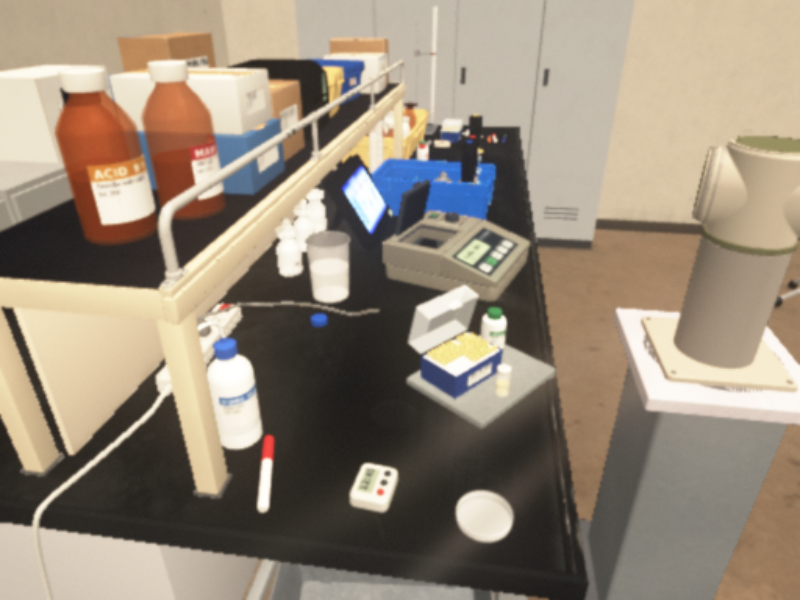

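View pics/top0.png

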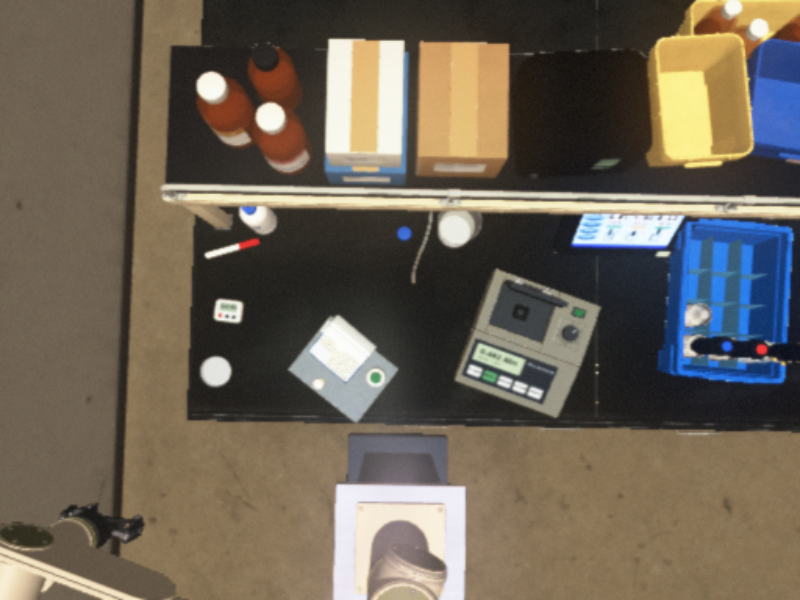

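The side view shows the photometer (455,250) with its lid upright, and the box on the plinth (460,360) with its lid leaning back. In the top view the box is at (340,348), the bottle at (376,377), the vial at (318,384) and the photometer at (528,342). Next I'll look at enlarged crops.

```bash
cat > h.py <<'E'
import numpy as np,pickle,cv2
def proj(s,P):
    P=np.atleast_2d(P); c=(s["camera_from_world"]@np.c_[P,np.ones(len(P))].T).T
    return np.c_[s["fx"]*c[:,0]/-c[:,2]+s["cx"], s["fy"]*-c[:,1]/-c[:,2]+s["cy"]]
def ray(s,u,v,z):
    M=s["camera_from_world"];R=M[:3,:3];o=-R.T@M[:3,3]
    d=R.T@np.array([(u-s["cx"])/s["fx"],-(v-s["cy"])/s["fy"],-1]); return o+d*(z-o[2])/d[2]
def tri(a,ua,b,ub):
    A=[]
    for s,u in((a,ua),(b,ub)):
        M=s["camera_from_world"];K=np.array([[s["fx"],0,s["cx"]],[0,s["fy"],s["cy"]],[0,0,1]])
        A.append(K@np.diag([1,-1,-1])@M[:3])
    X=cv2.triangulatePoints(A[0],A[1],np.array(ua,float).reshape(2,1),np.array(ub,float).reshape(2,1)); return (X[:3]/X[3]).ravel()
E
python3 - <<'E'
from h import *
d=pickle.load(open("s0.pkl","rb"))
def crop(n,x,y,w,h,k): return cv2.resize(np.asarray(d[n]["pixels"])[y:y+h,x:x+w],None,fx=k,fy=k,interpolation=cv2.INTER_CUBIC)
# top: 180..260,195..275 box ; 285..390,165..270 photometer
a=crop("top",180,197,80,75,5); b=crop("top",288,168,100,100,4)
c=crop("side",255,180,105,95,4); e=crop("side",240,110,105,85,4)
cv2.imwrite("pics/c1.png",np.hstack([cv2.copyMakeBorder(a,0,25,0,0,0),b]))
cv2.imwrite("pics/c2.png",np.hstack([cv2.resize(c,(400,362)),cv2.resize(e,(400,324),) if 0 else cv2.copyMakeBorder(cv2.resize(e,(400,324)),0,38,0,0,0)]))
E
```

```text
(no output)
```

View pics/c1.png

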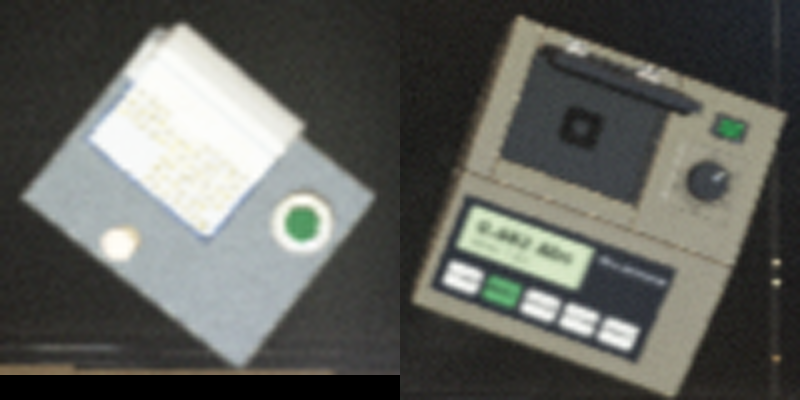

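View pics/c2.png

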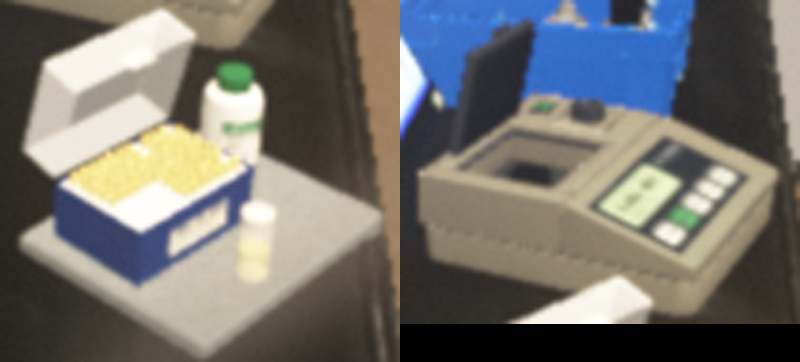

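```bash
python3 - <<'E'
from h import *
np.set_printoptions(precision=1,suppress=True)
d=pickle.load(open("s0.pkl","rb"));T,S=d["top"],d["side"]
t=lambda x,y:(180+x/5-.4,197+y/5-.4)
s=lambda x,y:(255+x*105/400,180+y*95/362)
p=lambda x,y:(288+(x-400)/4-.4,168+y/4-.4)
q=lambda x,y:(240+(x-400)*105/400,110+y*85/324)
for n,a,b in [("plinthL",(22,197),(203,343)),("plinthF",(240,367),(380,213)),
 ("trayFL",(90,137),(140,232)),("trayFR",(208,240),(248,172)),("trayBL",(133,80),(57,185)),
 ("lidtopL",(183,25),(22,150))]:
    print(n,tri(T,t(*a),S,s(*b)))
for n,a,b in [("bottlecap",(302,223),(236,72)),("vialcap",(119,244),(258,210))]: print(n,tri(T,t(*a),S,s(*b)))
print("tray@70",[ray(T,*t(*a),70) for a in[(90,137),(208,240),(133,80)]])
print("phot",[ray(T,*p(*a),98) for a in[(518,15),(785,115),(735,262),(458,172)]])
print("lid hinge ends/tri", tri(T,p(540,55),S,q(478,40)),tri(T,p(700,105),S,q(540,20)),tri(T,p(708,170),S,q(588,100)))
E
```

```text
plinthL [428.6 282.8  11.4]
plinthF [302.6 112.8   7.4]
trayFL [475.6 226.4  52.8]
trayFR [402.1 136.7  49.1]
trayBL [526.3 195.   63.6]
lidtopL [562.4 158.2  65.6]
bottlecap [416.6  65.7  90.7]
vialcap [397.7 201.6  61.7]
tray@70 [array([476. , 224.1,  70. ]), array([401.9, 135.2,  70. ]), array([518.7, 193.5,  70. ])]
phot [array([ 677.2, -211. ,   98. ]), array([ 590.6, -456.3,   98. ]), array([ 455.8, -411. ,   98. ]), array([ 532.5, -158. ,   98. ])]
lid hinge ends/tri [ 624.2 -208.   227.7] [ 584.9 -347.2  207.7] [ 534.3 -381.   115.8]
```

```bash
cat >> h.py <<'E'
def fr(o,yaw):
    c,s=np.cos(np.radians(yaw)),np.sin(np.radians(yaw)); R=np.array([[c,-s,0],[s,c,0],[0,0,1]])
    return lambda p:np.asarray(o)+R@np.asarray(p,float)
BOX=fr((470.5,154.7,10),-39.7); PH=fr((497,-285,0),-19.4)
E
python3 - <<'E'
from h import *
d=pickle.load(open("s0.pkl","rb"))
a=np.radians(21.9+104.9);b=1.745
B=[BOX((43.8-90.1*np.cos(a),y,47+90.1*np.sin(a))) for y in(-60,60)]+[BOX((43.8,y,47)) for y in(60,-60)]+[BOX((-41,y,46)) for y in(-60,60)]
P=[PH((120-111.5*np.cos(b),37.5+y,103.5+111.5*np.sin(b))) for y in(-66.5,66.5)]+[PH((120,37.5+y,103.5)) for y in(66.5,-66.5)]+[PH((145.5,y,98)) for y in(-130,130)]+[PH((50,-80,115))]
out=[]
for n,rs in(("top",[(180,190,100,85),(288,160,100,85)]),("side",[(255,180,100,85),(240,105,100,85)])):
    im=cv2.resize(np.asarray(d[n]["pixels"]),None,fx=4,fy=4,interpolation=cv2.INTER_CUBIC)
    for L,c in((B,(0,0,255)),(P,(255,0,255))):
        for u,v in proj(d[n],L): cv2.circle(im,(int(4*u+2),int(4*v+2)),4,c,1)
    out.append(np.hstack([im[4*y:4*(y+h),4*x:4*(x+w)] for x,y,w,h in rs]))
cv2.imwrite("pics/o1.png",cv2.resize(np.vstack(out),(705,600)))
E
```

```text
(no output)
```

View pics/o1.png

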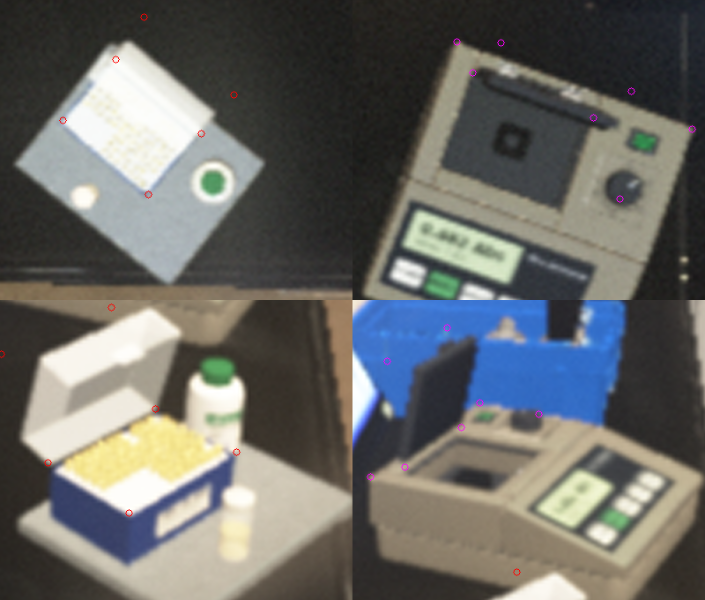

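Call:
step_arm:
  delta_pos:
    - [0.2,-0.25,0.0]
    - [0.2,-0.25,0]
    - [0.2,-0.25,0]
    - [0.2,-0.25,0]
    - [0.2,-0.25,0]
    - [0.2,-0.25,0]
    - [0.2,-0.25,0]
    - [0.2,-0.25,0]
  spin: [-0.045,-0.045,-0.054,0,0,0,0,0]
  gripper: -1

```text
time: 1.1
tool_pos: [452.7, 191.3, 231.1]
tcp_rot: [180.0, -0.0, 140.6]
ft_force: [0.4, 1.1, 0.1]
finger_gap: -0.3
grip_force: 0.0
```

The box tray and photometer fit the overlay. Both lids are open less than the stop, so I'll work out their angles: box lid corners in the top panel at (130,42) and (215,112), photometer lid ends at (480,78) and (618,125).

```bash
python3 - <<'E'
from h import *
np.set_printoptions(precision=0,suppress=True)
d=pickle.load(open("s0.pkl","rb"));k=705/200 if 0 else .88125*4
T=lambda n,u,x,y,ox,oy:(u-[x,y])*k+[ox,oy]
for deg in(60,70,80,90,100,105):
    t=np.radians(deg);u=np.array([-np.cos(t),0,np.sin(t)]);n=np.array([np.sin(t),0,np.cos(t)])
    F=[BOX(np.array([43.8,y,47])+s*u+33.6*n) for s in(83.6,0) for y in(60,-60)]+[BOX(np.array([43.8,y,47])+83.6*u) for y in(60,-60)]
    print(deg,"box top",T(0,proj(d["top"],F),180,190,0,0).ravel(),"side",T(0,proj(d["side"],F),255,180,0,300).ravel())
    P=[PH(np.array([120,37.5+y,103.5])+111.5*u) for y in(66.5,-66.5)]
    print("   ph top",T(0,proj(d["top"],P),288,160,352,0).ravel(),"side",T(0,proj(d["side"],P),240,105,352,300).ravel())
E
```

```text
60 box top [ 97.  65. 188. 144. 131.  36. 217. 111.  79.  87. 169. 165.] side [ 60. 365. 172. 315.  21. 427. 129. 376.  88. 401. 199. 347.]
   ph top [469. 115. 599. 164.] side [452. 383. 508. 348.]
70 box top [107.  53. 198. 132. 132.  35. 219. 109.  87.  77. 178. 155.] side [ 46. 356. 157. 307.  19. 432. 126. 380.  75. 386. 187. 334.]
   ph top [477.  97. 607. 146.] side [436. 373. 494. 338.]
80 box top [118.  41. 208. 120. 134.  34. 220. 108.  96.  66. 187. 145.] side [ 31. 351. 143. 303.  17. 437. 125. 385.  62. 374. 173. 324.]
   ph top [484.  78. 616. 127.] side [419. 365. 478. 331.]
90 box top [128.  30. 218. 108. 135.  34. 220. 108. 106.  55. 196. 134.] side [ 17. 349. 129. 301.  17. 443. 124. 391.  48. 365. 160. 316.]
   ph top [492.  59. 623. 108.] side [402. 360. 461. 327.]
100 box top [138.  20. 228.  98. 135.  34. 220. 108. 115.  44. 206. 123.] side [  5. 350. 116. 304.  17. 450. 124. 397.  35. 360. 146. 311.]
   ph top [498.  41. 629.  89.] side [385. 359. 445. 326.]
105 box top [142.  15. 232.  93. 135.  35. 220. 109. 120.  39. 211. 117.] side [ -1. 353. 110. 306.  18. 453. 124. 401.  28. 358. 139. 310.]
   ph top [501.  32. 632.  80.] side [377. 360. 437. 327.]
```

Call:
step_arm:
  delta_pos:
    - [0.2,-0.215,0]
    - [0.2,-0.215,0]
    - [0,0,0]
    - [0,0,-0.25]
    - [0,0,-0.26]
    - [0,0,0]
  spin: [0,0,0,0,0,0]

```text
time: 1.85
tool_pos: [527.4, 107.3, 124.3]
tcp_rot: [-179.6, -0.4, 140.7]
ft_force: [-0.3, -0.5, 0.3]
finger_gap: 0.3
grip_force: 0.0
```

```bash
python3 - <<'E'
from bench import r
from h import *
a=r.snapshot("top");b=r.snapshot("side")
f=lambda s,x,y:cv2.resize(np.asarray(s["pixels"])[y:y+110,x:x+100],None,fx=4,fy=4,interpolation=cv2.INTER_CUBIC)
cv2.imwrite("pics/b1.png",np.hstack([f(a,175,170),f(b,240,150)]))
E
```

```text
(no output)
```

View pics/b1.png

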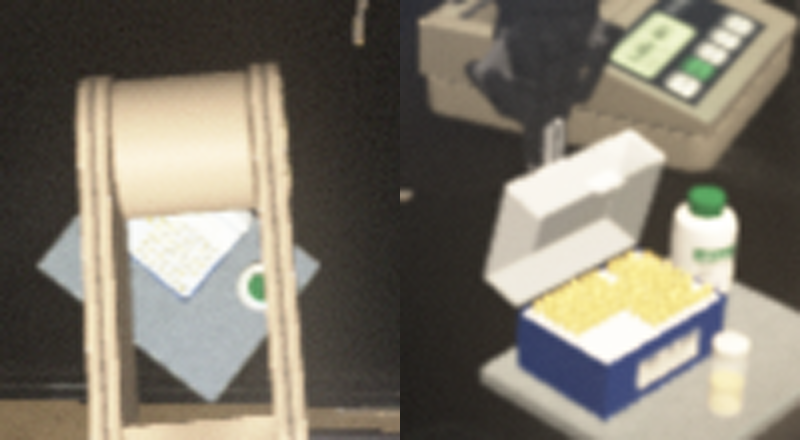

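The fingers stand behind the box lid, with a small gap and the lid unmoved. I'll check the settled pose.

```bash
python3 -c "
from bench import r
s=r.sense();print(s['time'],s['tool_pos'],s['tcp_rot'],s['ft_force'])"
```

```text
1.95 [531.76343912 107.60697301 130.28674873] [-1.79990727e+02 -1.62341375e-02  1.40662449e+02] [0.15818832 0.60126252 0.97306483]
```

Call:
step_arm:
  delta_pos:
    - [-0.055,0.045,0]
    - [-0.055,0.045,0]
    - [-0.036,0.03,-0.008]
    - [-0.036,0.03,-0.009]
    - [-0.033,0.028,-0.02]
    - [-0.033,0.027,-0.02]
    - [0,0,0]
  spin: [0,0,0,0,0,0,0]

```text
time: 2.82
tool_pos: [481.1, 148.4, 116.8]
tcp_rot: [-179.9, -0.1, 140.7]
ft_force: [0.2, -0.1, -0.8]
finger_gap: -0.0
grip_force: 0.0
```

Call:
step_arm:
  delta_pos:
    - [-0.028,0.024,-0.031]
    - [-0.028,0.023,-0.031]
    - [-0.021,0.018,-0.039]
    - [-0.021,0.017,-0.039]
    - [0,0,0]
    - [0,0,0]
  spin: [0,0,0,0,0,0]

```text
time: 3.58
tool_pos: [463.7, 164.0, 91.6]
tcp_rot: [180.0, 0.1, 140.6]
ft_force: [-5.0, -6.1, 17.5]
finger_gap: -0.0
grip_force: 8.7
```

Call:
step_arm:
  delta_pos:
    - [0,0,-0.006]
    - [0,0,-0.006]
    - [0,0,0]
  spin: [0,0,0]

```text
time: 3.95
tool_pos: [463.8, 164.2, 91.2]
tcp_rot: [180.0, 0.1, 140.6]
ft_force: [-15.6, -7.1, 36.1]
finger_gap: 0.0
grip_force: 18.4
```

```bash
python3 - <<'E'
from bench import r
from h import *
b=r.snapshot("side")
cv2.imwrite("pics/b2.png",cv2.resize(np.asarray(b["pixels"])[150:260,240:380],None,fx=5,fy=5,interpolation=cv2.INTER_CUBIC))
s=r.sense();print(s['time'],s['tool_pos'],s['ft_force'])
E
```

```text
4.0 [463.85183618 164.21878852  91.22830197] [-15.42373357  -8.36922241  36.94421133]
```

View pics/b2.png

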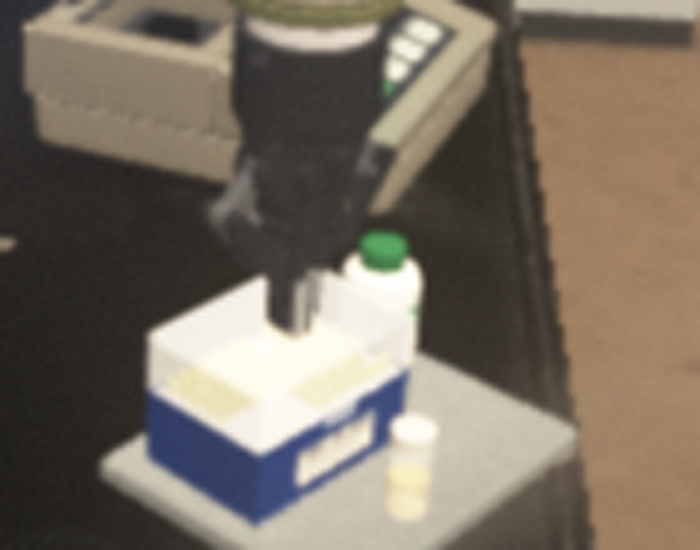

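The box lid sits flat and shut in the side view, and the tip z of 91.2 matches a shut lid. Now the photometer.

Call:
step_arm:
  delta_pos:
    - [0,0,0.1]
    - [0,0,0.25]
    - [0,0,0.29]
    - [0,0,0.24]
    - [0.05,-0.13,0]
    - [0.091,-0.23,0]
    - [0.091,-0.23,0]
    - [0.091,-0.23,0]
  spin: [0,0,0,0,0,0.037,0.037,0.037]

```text
time: 5.0
tool_pos: [527.5, -0.8, 262.7]
tcp_rot: [-180.0, -0.0, 160.8]
ft_force: [0.5, -0.1, 0.2]
finger_gap: -0.1
grip_force: 0.0
```

Call:
step_arm:
  delta_pos:
    - [0.091,-0.23,0]
    - [0.091,-0.23,0]
    - [0.091,-0.23,0]
    - [0.091,-0.23,0]
    - [0.091,-0.23,0]
    - [0.091,-0.23,0]
    - [0.04,-0.11,0]
    - [0,0,0]
  spin: [0,0,0,0,0,0,0,0]

```text
time: 6.0
tool_pos: [644.2, -299.1, 261.4]
tcp_rot: [180.0, -0.1, 160.5]
ft_force: [0.3, -0.2, -1.0]
finger_gap: 0.1
grip_force: 0.0
```

Call:
step_arm:
  delta_pos:
    - [0,0,-0.18]
    - [0,0,-0.177]
    - [0,0,0]
    - [-0.066,0.023,0]
    - [-0.066,0.023,0]
    - [-0.069,0.024,-0.02]
    - [-0.069,0.024,-0.022]
    - [0,0,0]
  spin: [0,0,0,0,0,0,0,0]

```text
time: 7.0
tool_pos: [590.7, -278.2, 185.7]
tcp_rot: [-180.0, 0.1, 160.6]
ft_force: [0.7, 0.3, -0.6]
finger_gap: 0.0
grip_force: 0.0
```

Call:
step_arm:
  delta_pos:
    - [-0.044,0.016,-0.035]
    - [-0.044,0.015,-0.036]
    - [-0.034,0.012,-0.046]
    - [-0.034,0.012,-0.047]
    - [-0.021,0.008,-0.054]
    - [-0.021,0.007,-0.055]
    - [0,0,0]
  spin: [0,0,0,0,0,0,0]

```text
time: 7.88
tool_pos: [549.8, -264.1, 127.3]
tcp_rot: [180.0, -0.2, 160.6]
ft_force: [0.0, 0.3, -0.1]
finger_gap: 0.3
grip_force: 0.0
```

```bash
python3 - <<'E'
from bench import r
from h import *
b=r.snapshot("side")
cv2.imwrite("pics/p1.png",cv2.resize(np.asarray(b["pixels"])[70:200,220:360],None,fx=4,fy=4,interpolation=cv2.INTER_CUBIC))
s=r.sense();print(s['time'],s['tool_pos'],s['ft_force'])
E
```

```text
7.925 [ 550.31859141 -264.35125836  128.16797803] [-0.55369368  0.60757892 -0.0671612 ]
```

View pics/p1.png

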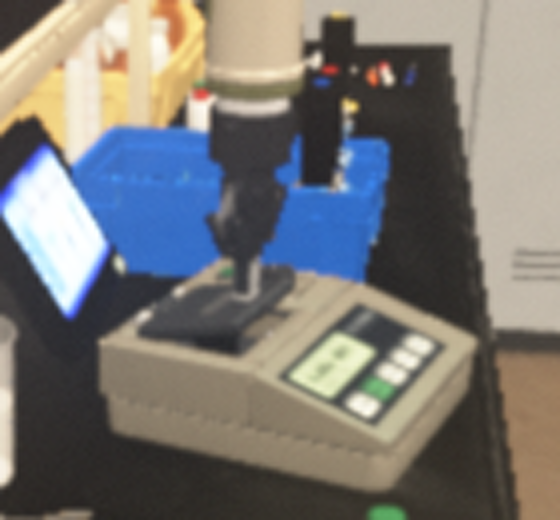

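The cell lid is following the fingers at (245,295) and is nearly shut. I'll press it down.

Call:
step_arm:
  delta_pos:
    - [-0.005,0.002,-0.039]
    - [-0.005,0.002,-0.039]
    - [-0.005,0.001,-0.039]
    - [0,0,-0.01]
    - [0,0,0]
  spin: [0,0,0,0,0]

```text
time: 8.55
tool_pos: [547.6, -263.5, 103.7]
tcp_rot: [180.0, -0.0, 160.6]
ft_force: [-2.2, 0.7, 4.4]
finger_gap: 0.2
grip_force: 2.1
```

Call:
step_arm:
  delta_pos:
    - [0,0,-0.008]
    - [0,0,-0.008]
    - [0,0,0]
  spin: [0,0,0]

```text
time: 8.93
tool_pos: [547.8, -263.6, 103.3]
tcp_rot: [-180.0, -0.0, 160.6]
ft_force: [-12.6, 7.2, 24.6]
finger_gap: -0.2
grip_force: 12.0
```

Firm stop at z 103.3, as expected for a flush lid. I'll retreat upward and away, then check both lids.

Call:
step_arm:
  delta_pos:
    - [0,0,0.1]
    - [0,0,0.25]
    - [0,0,0.3]
    - [0,0,0.3]
    - [-0.1,-0.1,0]
    - [-0.25,-0.1,0]
    - [-0.2,-0.1,0]
    - [0,0,0]
  spin: [0,0,0,0,0,0,0,0]

```text
time: 9.93
tool_pos: [435.9, -325.1, 291.0]
tcp_rot: [-180.0, 0.0, 160.4]
ft_force: [0.7, -0.4, 0.3]
finger_gap: -0.2
grip_force: 0.0
```

```bash
python3 - <<'E'
from bench import r
from h import *
a=r.snapshot("top");b=r.snapshot("side")
im=np.asarray(b["pixels"]).copy();im=cv2.resize(im,None,fx=4,fy=4,interpolation=cv2.INTER_CUBIC)
P=[BOX((x,y,80.6)) for x in(-40,42) for y in(-60,60)]+[PH((120-s,37.5+y,103.5)) for s in(0,111.5) for y in(-66.5,66.5)]
for u,v in proj(b,P): cv2.circle(im,(int(4*u+2),int(4*v+2)),4,(0,0,255),1)
it=cv2.resize(np.asarray(a["pixels"]),None,fx=2,fy=2)
cv2.imwrite("pics/f.png",np.hstack([im[440:1040,960:1400],it[320:560,340:700].repeat(1,0) if 0 else cv2.copyMakeBorder(it[320:560,340:700],0,360,0,0,0)]))
s=r.sense();print(s['tool_pos'],s['ft_force'])
E
```

```text
[ 437.96022565 -323.8844117   290.85573186] [0.37368939 0.34914813 0.68310308]
```

View pics/f.png

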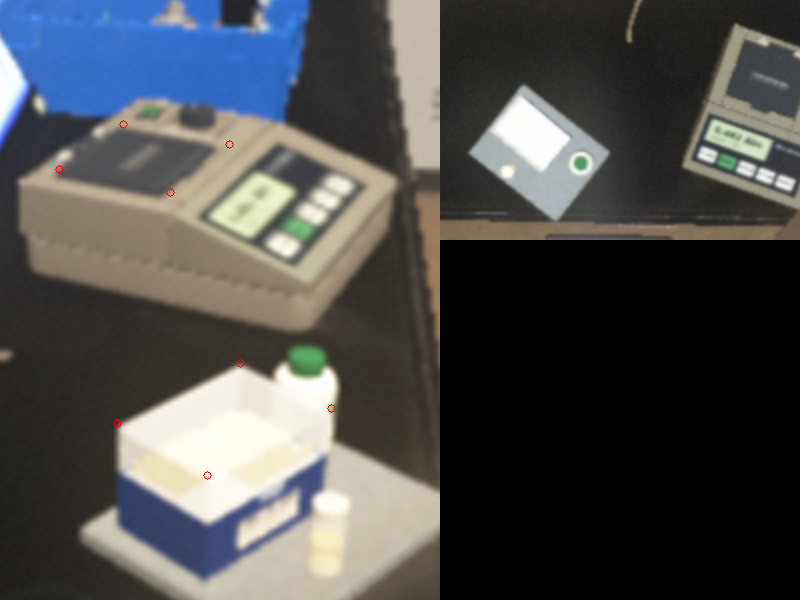

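In the final view both lids line up with the outlines projected for shut lids. The box, bottle and vial stand where they were. I'm handing in.

```bash
python3 -c "
from bench import r
print(r.hand_in())"
```

```text
the job is handed in; nothing more can be done
None
```

I pushed both lids shut and handed the job in at about 10 s. The last picture showed both closed and the tip box, bottle and vial in place, but I did not check the cap and timer again, and the hand-in returned no verdict.

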